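# Fetch the handle mould from the spring clamp behind the drying bottles

## Robot

A 6-joint arm with a two-finger parallel gripper is mounted at the origin on the work surface. World frame = base frame: x ahead of the robot, y to its left, z up, the work surface at z = 0. Lengths are in mm, angles in degrees, forces in N, time in s.
With the tool pointing down it reaches from about 350 to 850 mm from the base axis. Payload 8.1 kg.
Tool frame: the origin (TCP) lies at the centre of the arm's flange, where the gripper is bolted on; the fingertips stand 173 mm ahead of it and the grasp point (between the pads) lies 155 mm ahead of it; z points along the fingers, y is the line along which they close (so a half turn about z gives the same grasp; the last joint's range is limited). The gripper opens to 85 mm and grips with 20 to 120 N. Pads are 22 mm wide; open, the fingers measure 114 mm over their backs; the gripper's body (76 mm by 85 mm) begins 54 mm behind the grasp point. The pads swing forward as they close: fully open they stand 13 mm farther back than shut.
Start: joints at [-78.518, 7.471, 85.268, -0, 87.261, -4.893], TCP at [169.176, -575.662, 404.692] pointing down, gripper open.
Joint ranges: [-169.43, 169.43], [-51.17, 129.36], [1.28, 143.12], [-76.62, 256.62], [0, 156.53], [-152.29, 152.29]. Speed limits (degrees/s): [136.94, 136.94, 159.86, 180, 180, 180].

## Interface

Orientations are given as [roll, pitch, yaw] about the fixed x, y, z axes, in that order (R = Rz(yaw) Ry(pitch) Rx(roll)).
In Python, from bench import * gives the robot as it stands.
- The arm moves only by the shell command python3 -m jog 'ROWS' [FORCE]. ROWS is text: rows parted by semicolons, each of 7 numbers parted by spaces: the shift along the tool's x, y, z scaled (see below), then the turn, a rotation vector about the tool's x, y, z scaled (see below), then the closure, from -1 (fully open) to 1 (shut). In form: tx ty tz wx wy wz hand; .... A call has 1 to 5 rows; each row shifts and turns the commanded pose from where the row before left it, along the tool's axes as they then stand; what a row does not reach is not made up. The controller multiplies each number of a shift by 0.1 m and each number of a turn by 60 degrees. A row lasts 1/8 s, in which the tool goes at most 62.5 mm and 10.7 degrees, less where a joint would pass 70% of its speed; a pose out of reach is approached as far as the arm can. A call with a number of a shift or a turn outside -1 to 1 is refused whole. A call with a gripper value outside its range is refused whole. The fingers move at their own pace and stop on an object; FORCE is the grip in N (left out, the last holds). Time passes only in rows, so rows that do not move let the fingers close. It gives the time, the measured TCP pose, the force, the opening and the grip force at its end, in the units of the state.
- sense(): the state, without advancing time (a new reading comes with each control period).
- snapshot(name): name is "scene" or "side" or "wrist"; returns a dict with "img" (384x512x3 uint8, red, green, blue), "fx", "fy", "cx", "cy" (pixels), "dist" ([k1, k2, p1, p2, k3] as OpenCV has them; the pictures are not rectified), "extrinsics" (4x4, takes a point from camera to world coordinates). Camera axes: x right, y down, z forward; pixel columns grow to the right and rows downward; lengths in mm; the calibration is good to about 2 mm. A picture is of the moment at which its call begins. There is no depth.
- hand_in(): hands the job in; it is judged then, once.
The state is a dict: "time": time; "joint_pos": joint angles; "qd": joint speeds; "joint_efforts": joint torques, N m; "tool_pos": TCP position; "tcp_rot": TCP orientation; "ft_force": force on the tool from outside, world axes, zero at the start; "wrist_torque": the same for the moment, N m; "finger_gap": finger opening in mm; "grip_force": force on a finger pad.
Only numpy, scipy, OpenCV 4.12 (cv2) and the standard library are available. Lean on these libraries where they do the work, as an engineer would, in place of code of your own. Each camera call takes 0.05 s, during which the arm holds its last target. There are 200 camera calls.

## Task

The plaster handle mould in the spring clamp is ready to be opened. First stand both bottles that are in front of the clamp on the wooden ware board, then lift the clamp's red handle bar until the clamp stays open by itself, and lay the mould flat in the middle of the grey slab. Only then put each bottle back upright in the middle of the same white batt it came from; the clamp stays open, no bottle may be tipped over, and the freshly glazed blue sugar pot must not be shifted.

Things in the scene. Friction and masses are not known exactly. Their poses are not given: they have to be found in the camera images.
- red_bottle_center (a point): Brick-red terracotta bottle, 150 mm tall, upright, round: body 80 mm in diameter up to 84 mm above its foot (foot 68 mm in diameter), shoulder sloping in from 84 to 104 mm, straight neck 34 mm in diameter from 104 to 150 mm (grip it there, from above). About 0.35 kg. The point is on its axis half-way up, 75 mm above its foot; z up.
- grey_bottle_center (a point): Beige-grey clay bottle with a blue-grey band, exactly the same shape and size as the red one. The point is on its axis half-way up, 75 mm above its foot; z up.
- batt_1: Fixed round white plaster batt (disc), 88 mm in diameter, 12 mm thick; one of the bottles stands on it at the start. Origin: centre of its underside, on the bench.
- batt_2: A second such batt with the other bottle. The batts lie side by side right in front of the clamp's handle bar, about 98 mm apart between centres, so that the bottles stand in the way of the handle. Origin: centre of its underside.
- ware_board: Fixed wooden ware board lying on the bench, 240 mm (its x) by 120 mm (its y), 18 mm thick, empty: the side area, room for both bottles. Origin: centre of its underside.
- mould_center (a point): Closed two-part plaster mould, one block 84 mm (its x) by 58 mm (its y) by 46 mm high with two black rubber bands, about 0.28 kg. It lies on the clamp's green base (12 mm thick) under the rubber pad, between four steel lugs 8 mm high near its corners, about 3 mm clear, and a back stop; once the clamp is open grip it across the middle of its 58 mm. The point is its centre; z up.
- slab: Fixed grey cement slab, 150 mm (its x) by 130 mm (its y), 20 mm thick, with a dark damp spot: the place for the mould. Origin: centre of its underside.
- clamp_arm (a joint): Angle of the clamp's hinged arm in rad: 0 closed on the mould, growing as the handle bar is lifted up and back in an arc of 138 mm radius, 1.85 at the end stop. An over-centre spring presses it shut (about 4 N to lift at the bar) up to about 1.1 rad and beyond that holds it open by itself, driving it to the stop.
- bail (a point): Middle of the clamp's red handle bar, round, 13 mm thick, 76 mm long, free between the arm's two side rods (89 mm apart); about 92 mm above the bench when closed. The bar lies along this point's y; with the arm at 0 its z is up and its x points level from the bar towards the hinge. In this point's frame, which turns with the arm, the hinge axis lies 137 mm along x and 20 mm below (-z).
- sugar_pot_center (a point): Freshly glazed blue sugar pot with lid, 106 mm tall, 96 mm across, standing beside the clamp; not to be shifted. The point is on its axis, 53 mm above its foot.
There are look-alikes about, which are no part of the job. Leave any purple or yellow look-alike of the part that bears grey_bottle_center alone.

How it is judged:
By the outcome, as a careful person would: the job done as asked, in the order asked, and still so for the second after the job is handed in, with the robot touching nothing.
It also fails if it takes over 128 s, if anything falls off the work surface, if the arm or the gripper's body presses on something with over 40 N, if the wrist force passes 120 N, or if a joint passes its speed limit or range.

## Working session

There is one attempt and no reset: what is moved stays moved. The work goes in short steps, Python scripts to look and compute and a shell command to move; the robot and the scene stay as the last step left them, time stands still between calls to the robot, and variables do not carry over. Pictures are saved under pics/ and viewed, at most 14 in all, crops included, and the job is handed in when it is done.

```bash
ls; mkdir -p pics
cat > h.py <<'E'
from bench import *
import numpy as np, cv2
from scipy.spatial.transform import Rotation as R
def ray(s,u,v):
    K=np.array([[s['fx'],0,s['cx']],[0,s['fy'],s['cy']],[0,0,1.]])
    p=cv2.undistortPoints(np.array([[[u,v]]],float),K,np.array(s['dist'],float))[0,0]
    T=np.array(s['extrinsics']);return T[:3,3],T[:3,:3]@np.array([p[0],p[1],1])
def onz(s,u,v,z):
    o,d=ray(s,u,v);return (o+d*(z-o[2])/d[2]).round(1)
def proj(s,P):
    K=np.array([[s['fx'],0,s['cx']],[0,s['fy'],s['cy']],[0,0,1.]])
    T=np.linalg.inv(np.array(s['extrinsics']))
    return cv2.projectPoints(np.array(P,float).reshape(-1,3),cv2.Rodrigues(T[:3,:3])[0],T[:3,3],K,np.array(s['dist'],float))[0][:,0].round(0)
def save(s,n,box=None,k=1):
    im=s['img'][:,:,::-1]
    if box: x0,y0,x1,y1=box; im=im[y0:y1,x0:x1]
    cv2.imwrite('pics/'+n,cv2.resize(im,None,fx=k,fy=k,interpolation=cv2.INTER_CUBIC))
E
python3 - <<'E'
from h import *
import pickle
a={n:snapshot(n) for n in('scene','side','wrist')}
pickle.dump(a,open('s0.pkl','wb'))
for n in a: print(n,np.array(a[n]['extrinsics']).round(2).tolist(),a[n]['fx'])
cv2.imwrite('pics/a.png',cv2.resize(a['scene']['img'][:,:,::-1],(776,582)))
cv2.imwrite('pics/b.png',cv2.resize(a['side']['img'][:,:,::-1],(776,582)))
print(sense())
E
```

```text
pics
scene [[-0.4, 0.57, -0.71, 1320.0], [0.91, 0.24, -0.33, 306.09], [-0.02, -0.79, -0.62, 779.07], [0.0, 0.0, 0.0, 1.0]] 413.96294347185426
side [[0.99, -0.1, 0.1, 457.99], [-0.14, -0.59, 0.8, -877.06], [-0.02, -0.8, -0.59, 700.51], [0.0, 0.0, 0.0, 1.0]] 422.0136076946696
wrist [[0.28, -0.93, -0.25, 231.42], [-0.96, -0.27, -0.07, -556.6], [-0.0, 0.26, -0.96, 373.27], [0.0, 0.0, 0.0, 1.0]] 337.44826385303367
{'time': 0.15, 'joint_pos': array([-7.85196663e+01,  7.50792424e+00,  8.53160692e+01, -8.15779173e-04,
        8.72591630e+01, -4.89443792e+00]), 'qd': array([-0.04233036, -0.07484497, -0.14745281,  0.05932759,  0.06558046,
       -0.04452886]), 'joint_efforts': array([ 2.86454007e-03, -5.70060861e+01, -5.01160312e+01,  3.47872344e-05,
        9.66817781e-03,  8.67030820e-06]), 'tool_pos': array([ 169.12281929, -575.49620327,  403.84571326]), 'tcp_rot': array([-1.79917077e+02, -6.28309728e-03,  1.63748067e+01]), 'ft_force': array([0.65243641, 0.30380851, 0.20553063]), 'wrist_torque': array([ 0.02214052, -0.01128459, -0.02652171]), 'grip_force': 0.0, 'finger_gap': 85.59494804902072}
```

View pics/a.png

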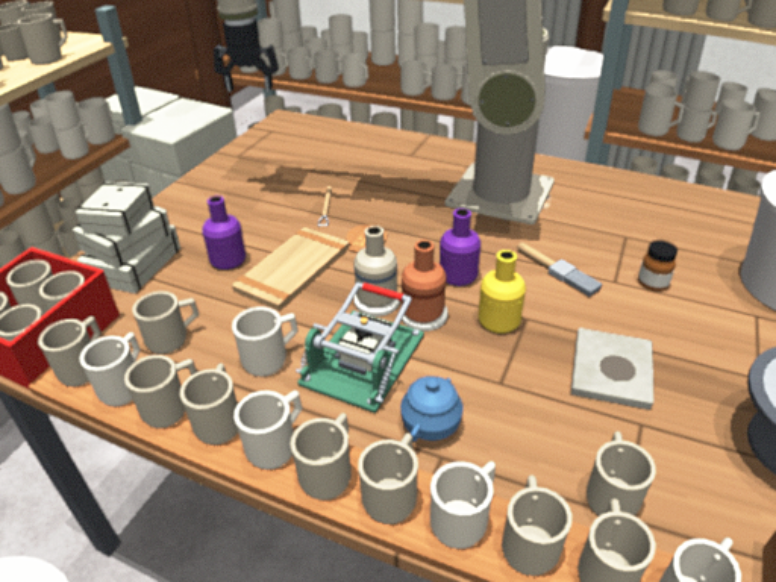

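View pics/b.png

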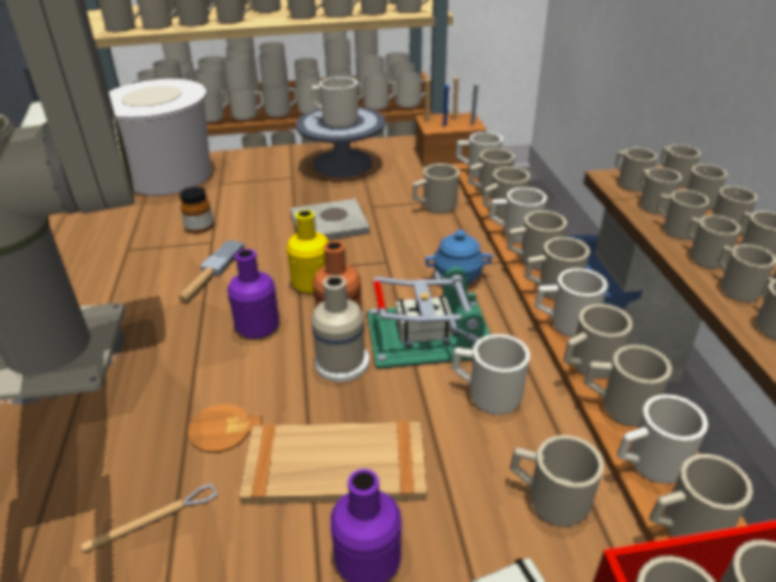

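The scene view (776-wide) shows the grey bottle at (375,262) and the red bottle at (424,285), both on white batts in front of the red bar at (383,291). The board is at (293,265), the slab at (613,368) and the blue pot at (432,408). Bottle candidates are purple (223,235) and (460,247), yellow (502,292), red and beige-grey. Only the red and the beige-grey banded ones stand on batts and match the description. I'll confirm them in a crop.

Run:
```python
from h import *
import pickle
a=pickle.load(open('s0.pkl','rb'))
s,d=a['scene'],a['side'];k=512/776
save(s,'c.png',(190,130,320,230),4); save(d,'d.png',(190,120,350,260),4)
c=np.vstack([cv2.imread('pics/c.png'),]);
def tri(p,q):
    o1,d1=ray(s,p[0]*k,p[1]*k);o2,d2=ray(d,q[0]*k,q[1]*k)
    t=np.linalg.lstsq(np.c_[d1,-d2],o2-o1,rcond=None)[0]
    x,y=o1+d1*t[0],o2+d2*t[1];return ((x+y)/2).round(1),np.linalg.norm(x-y).round(1)
for n,p,q in [('greytop',(375,231),(334,283)),('redtop',(424,246),(334,247)),('bail',(383,291),(381,295)),('pot knob',(433,382),(460,237)),('yellow',(506,256),(306,216)),('purple',(461,214),(247,256))]: print(n,tri(p,q))
print('board',[onz(d,u*k,v*k,18) for u,v in((250,424),(423,423),(426,496),(241,500))])
print('board scene',[onz(s,u*k,v*k,18) for u,v in((299,228),(351,242),(284,302),(236,285))])
print('slab',[onz(s,u*k,v*k,20) for u,v in((582,330),(652,341),(652,405),(573,372))])
for nm,im in(('s',s),('d',d)):
    h=cv2.cvtColor(im['img'],cv2.COLOR_RGB2HSV)
    m=(((h[...,0]<5)|(h[...,0]>174))&(h[...,1]>200)&(h[...,2]>120)).astype(np.uint8)
    n,l,st,ce=cv2.connectedComponentsWithStats(m)
    print(nm,[(st[i].tolist(),ce[i].round(1).tolist()) for i in range(1,n) if st[i][4]>15])
```

```text
greytop (array([ 485.2, -107.1,  158.5]), np.float64(1.5))
redtop (array([493.9,  -9.4, 158.5]), np.float64(0.5))
bail (array([560.3, -59.3,  92.3]), np.float64(1.5))
pot knob (array([726.3,  95.3,  91.7]), np.float64(4.8))
yellow (array([453.3, 124.7, 145.8]), np.float64(2.5))
purple (array([353.5,  10.1, 145.5]), np.float64(0.9))
board [array([ 345.9, -234.9,   18. ]), array([ 589.1, -271.7,   18. ]), array([ 569.4, -392.7,   18. ]), array([ 337.1, -363. ,   18. ])]
board scene [array([ 347.3, -361.9,   18. ]), array([ 352.5, -230.2,   18. ]), array([ 579.1, -258.5,   18. ]), array([ 571.3, -374.5,   18. ])]
slab [array([443.9, 275.6,  20. ]), array([425.5, 396.7,  20. ]), array([576.7, 412.7,  20. ]), array([552.4, 280.9,  20. ])]
s [([0, 165, 68, 54, 310], [38.9, 180.7]), ([244, 191, 20, 6, 24], [253.4, 193.3]), ([10, 218, 9, 9, 17], [13.9, 221.9]), ([0, 225, 19, 29, 194], [6.7, 239.9])]
d [([247, 186, 7, 17, 57], [249.8, 194.0]), ([399, 344, 113, 40, 822], [447.5, 359.1])]
```

View pics/c.png

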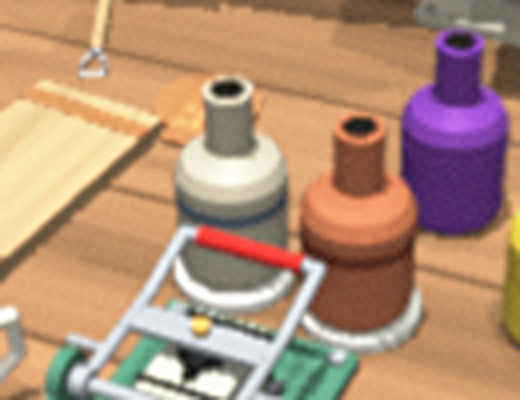

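View pics/d.png

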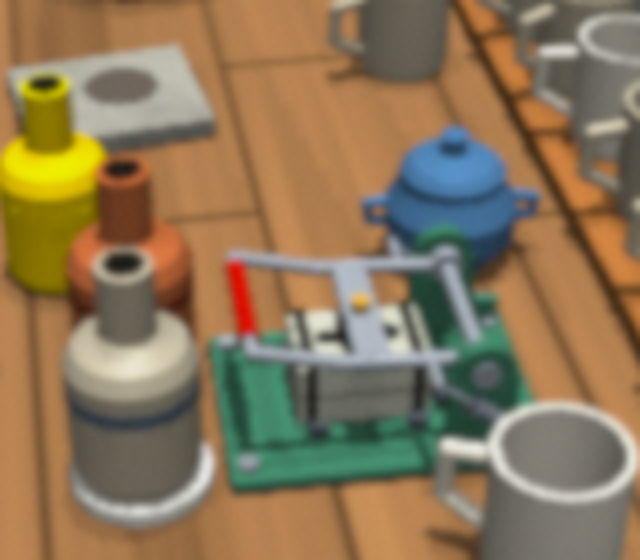

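The crops confirm both bottles: the grey banded one has its neck at (230,89) in crop 1, the red one at (359,126). Each stands on a batt in front of the red bar. I'll start moving and look at the board from close by on the way.

```bash
python3 -m jog '0 0 0 0 0 0.137 -1;0 0 0 0 0 0.136 -1;0.33 -0.38 0 0 0 0 -1;0.33 -0.38 0 0 0 0 -1;0.33 -0.38 0 0 0 0 -1'; python3 -m jog '0.33 -0.38 0 0 0 0 -1;0.33 -0.38 0 0 0 0 -1;0.33 -0.38 0 0 0 0 -1;0.33 -0.38 0 0 0 0 -1;0 0 0 0 0 0 -1'
python3 - <<'E'
from h import *
import pickle
pickle.dump(snapshot('wrist'),open('w1.pkl','wb'))
E
python3 -m jog '0.2 -0.5 0 0 0 0 -1;0.2 -0.5 0 0 0 0 -1;0.2 -0.5 0 0 0 0 -1;0.1 -0.5 0 0 0 0 -1;0 0 0 0 0 0 -1'
python3 - <<'E'
from h import *
import pickle
b=pickle.load(open('w1.pkl','rb'));c=snapshot('wrist');pickle.dump(c,open('w2.pkl','wb'))
im=np.hstack([b['img'],c['img']])[:,:,::-1]
cv2.imwrite('pics/e.png',cv2.resize(im,(800,300)))
E
```

```text
time: 0.78
tool_pos: [268.8, -460.4, 404.3]
tcp_rot: [-180.0, 0.0, -0.0]
ft_force: [0.7, 0.3, 0.5]
finger_gap: 85.3
grip_force: 0.0
time: 1.4
tool_pos: [401.9, -307.2, 404.5]
tcp_rot: [-179.9, -0.0, 0.3]
ft_force: [0.5, 0.0, -1.0]
finger_gap: 85.3
grip_force: 0.0
time: 2.08
tool_pos: [470.4, -108.0, 404.6]
tcp_rot: [-180.0, 0.0, 0.2]
ft_force: [0.2, -0.9, -1.1]
finger_gap: 85.7
grip_force: 0.0
```

View pics/e.png

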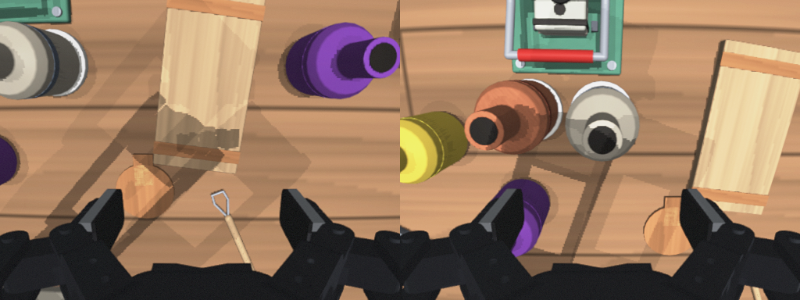

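The wrist views show the board at left centre (210,90). On the right are the red neck (483,131), the grey neck (602,138), the red bar (508–603,56) and the board (760,125).

Run:
```python
from h import *
import pickle
b=pickle.load(open('w1.pkl','rb'));c=pickle.load(open('w2.pkl','rb'));k=1.28
for n,w,p,z in [('board BL',b,(154,165),18),('BR',b,(236,172),18),('TRish',b,(266,0),18),('R TL',c,(327,40),18),('R BR',c,(362,213),18),('grey',c,(202,138),162),('red',c,(83,131),162)]: print(n,onz(w,p[0]*k,p[1]*k,z))
h=cv2.cvtColor(c['img'],cv2.COLOR_RGB2HSV)
m=(((h[...,0]<5)|(h[...,0]>174))&(h[...,1]>200)&(h[...,2]>120)).astype(np.uint8)
n,l,st,ce=cv2.connectedComponentsWithStats(m)
i=1+st[1:,4].argmax();x,y,wd,ht,A=st[i];print(st[i],ce[i])
ys=lambda X:np.where(l[:,X]==i)[0].mean()
for X in(x+2,x+wd-3):print('bail end',onz(c,X,ys(X),92+4))
a=pickle.load(open('s0.pkl','rb'))
for s,g,r in((a['scene'],(247.5,152.2),(279.8,161.5)),(a['side'],(221,186),(220.8,162.3))):print(onz(s,*g,162),onz(s,*r,162))
# opening by dark mask in wrist view
for nm,(u,v) in(('g',(258,176)),('r',(106,168))):
    q=(c['img'].max(2)<75).astype(np.uint8);n,l2,st2,ce2=cv2.connectedComponentsWithStats(q)
    j=l2[v,u];print(nm,st2[j],onz(c,*ce2[j],162), ce2[j])
```

```text
board BL [ 345.6 -239.2   18. ]
BR [ 335.7 -356.6   18. ]
TRish [ 561.6 -385.9   18. ]
R TL [ 584.1 -269.    18. ]
R BR [ 336.3 -356.4   18. ]
grey [ 486.8 -108.2  162. ]
red [492.5  -9.5 162. ]Traceback (most recent call last):
  File "<stdin>", line 8, in <module>
ValueError: attempt to get argmax of an empty sequence
```

```bash
python3 -m jog '0.16 0 0.2 0 0 0 -1;0 0 0.3 0 0 0 -1;0 0 0.3 0 0 0 -1;0 0 0.27 0 0 0 -1;0 0 0 0 0 0 -1'
python3 - <<'E'
from h import *
c=snapshot('wrist');import pickle;pickle.dump(c,open('w3.pkl','wb'));save(c,'f.png')
E
python3 -m jog '0 0 0 0 0 0 0.5;0 0 0 0 0 0 0.5;0 0 0 0 0 0 0.5;0 0 0 0 0 0 0.5;0 0 0 0 0 0 0.5' 40
```

```text
time: 2.75
tool_pos: [484.7, -111.3, 295.2]
tcp_rot: [-179.9, 0.3, -0.1]
ft_force: [-0.5, 0.1, 0.7]
finger_gap: 85.9
grip_force: 0.0
time: 3.42
tool_pos: [486.7, -109.5, 298.8]
tcp_rot: [180.0, -0.1, 0.0]
ft_force: [-0.6, 1.7, 5.5]
finger_gap: 33.3
grip_force: 39.7
```

View pics/f.png

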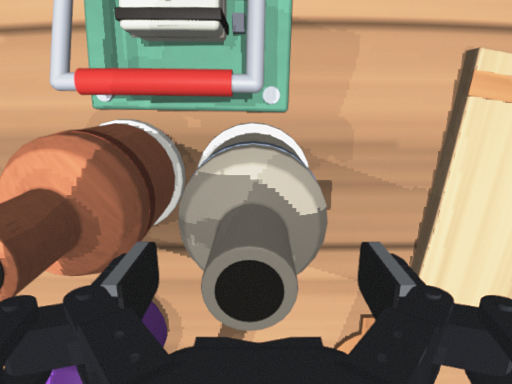

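The wrist view shows the grey neck (250,290) centred between the pads. It is now gripped at 33 mm, so I carry it to the board.

```bash
python3 -m jog '0 0 -0.15 0 0 0 0.5;0 0 -0.25 0 0 0 0.5;0 0.15 -0.25 0 0 0 0.5;0.07 0.3 0 0 0 0 0.5;0.08 0.4 0 0 0 0 0.5'; python3 -m jog '0.08 0.4 0 0 0 0 0.5;0.08 0.4 0 0 0 0 0.5;0 0.3 0 0 0 0 0.5;0 0.15 0 0 0 0 0.5;0 0 0 0 0 0 0.5'; python3 -m jog '0 0 0.2 0 0 0 0.5;0 0 0.2 0 0 0 0.5;0 0 0.1 0 0 0 0.5;0 0 0.04 0 0 0 0.5;0 0 0 0 0 0 0.5'
```

```text
time: 4.05
tool_pos: [501.4, -195.0, 363.8]
tcp_rot: [180.0, -0.0, 0.1]
ft_force: [0.5, -0.8, -3.3]
finger_gap: 33.2
grip_force: 40.5
time: 4.68
tool_pos: [517.0, -320.1, 362.6]
tcp_rot: [-180.0, 0.0, -0.1]
ft_force: [-0.1, 0.2, -3.2]
finger_gap: 33.6
grip_force: 40.7
time: 5.3
tool_pos: [517.3, -319.6, 308.6]
tcp_rot: [-180.0, 0.0, 0.0]
ft_force: [0.1, -1.2, -3.2]
finger_gap: 33.0
grip_force: 40.7
```

```bash
python3 -m jog '0 0 0.025 0 0 0 0.5;0 0 0 0 0 0 0.5'; python3 -m jog '0 0 0.015 0 0 0 0.5;0 0 0 0 0 0 0.5'
```

```text
time: 5.55
tool_pos: [517.3, -319.8, 306.6]
tcp_rot: [180.0, -0.0, -0.0]
ft_force: [-0.0, 0.4, -3.5]
finger_gap: 33.4
grip_force: 40.7
time: 5.8
tool_pos: [517.3, -319.8, 304.9]
tcp_rot: [180.0, -0.0, -0.0]
ft_force: [-0.3, -0.2, -2.2]
finger_gap: 33.2
grip_force: 40.7
```

```bash
python3 -m jog '0 0 0.01 0 0 0 0.5;0 0 0 0 0 0 0;0 0 0 0 0 0 -1;0 0 0 0 0 0 -1;0 0 0 0 0 0 -1'; python3 -m jog '0 0 -0.2 0 0 0 -1;0 0 -0.4 0 0 0 -1;0 0 -0.4 0 0 0 -1;-0.05 -0.5 0 0 0 0 -1;-0.05 -0.5 0 0 0 0 -1';python3 -m jog '-0.05 -0.5 0 0 0 0 -1;-0.05 -0.5 0 0 0 0 -1;-0.05 -0.5 0 0 0 0 -1;0 -0.3 0 0 0 0 -1;0 0 0 0 0 0 -1'
python3 - <<'E'
from h import *
c=snapshot('wrist');save(c,'g.png');import pickle;pickle.dump(c,open('w4.pkl','wb'))
E
```

```text
time: 6.42
tool_pos: [517.2, -319.7, 303.7]
tcp_rot: [180.0, 0.0, -0.0]
ft_force: [0.1, -0.4, -0.2]
finger_gap: 85.6
grip_force: 0.0
time: 7.05
tool_pos: [507.1, -219.1, 406.3]
tcp_rot: [179.9, -0.2, -0.1]
ft_force: [0.2, 1.0, -1.0]
finger_gap: 85.4
grip_force: 0.0
time: 7.68
tool_pos: [492.2, -37.9, 405.5]
tcp_rot: [180.0, -0.1, 0.2]
ft_force: [0.4, -1.0, 0.0]
finger_gap: 85.4
grip_force: 0.0
```

View pics/g.png

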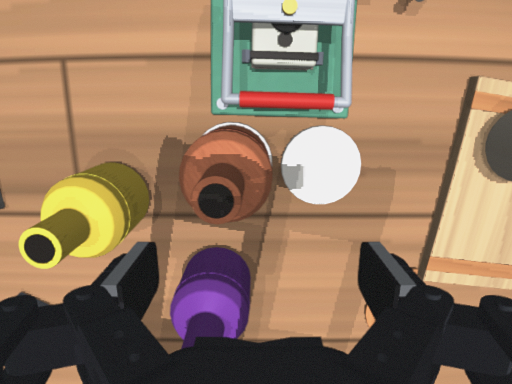

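The wrist view shows the free white batt at (321,165), the red neck opening at (216,200) and the bar from (240,100) to (334,101). The grey foot on the board is seen at (505,145).

Run:
```python
from h import *
import pickle
c=pickle.load(open('w4.pkl','rb'))
g=c['img'];m=((g.min(2)>170)&(g.max(2).astype(int)-g.min(2)<30)).astype(np.uint8)
n,l,st,ce=cv2.connectedComponentsWithStats(m);j=l[150,330]
q=cv2.convexHull(np.argwhere(l==j)[:,::-1].astype(np.int32));(u,v),ax,_=cv2.fitEllipse(q)
print('batt grey',onz(c,u,v,12),(u,v),ax)
print('red',onz(c,216,200,162))
h=g.astype(int);m=((h[...,0]>140)&(h[...,1]<50)&(h[...,2]<60)).astype(np.uint8)
n,l,st,ce=cv2.connectedComponentsWithStats(m)
j=1+st[1:,4].argmax();print(st[j],ce[j],onz(c,*ce[j],95))
x=st[j][0];w=st[j][2]
for X in(x+3,x+w-4):print(onz(c,X,np.where(l[:,X]==j)[0].mean(),95))
```

```text
batt grey [ 488.6 -106.9   12. ] (320.9674987792969, 164.7544403076172) (76.72350311279297, 80.12761688232422)
red [493.1 -10.2 162. ]
[240 104  92   5 159] [286.98742138 106.09433962] [552.4 -61.1  95. ]
[553.1 -25.6  95. ]
[551.5 -94.5  95. ]
```

```bash
python3 -m jog '0.01 -0.28 0.1 0 0 0 -1;0 0 0.3 0 0 0 -1;0 0 0.3 0 0 0 -1;0 0 0.3 0 0 0 -1;0 0 0.08 0 0 0 -1'; python3 -m jog '0 0 0 0 0 0 -1;0 0 0 0 0 0 0.5;0 0 0 0 0 0 0.5;0 0 0 0 0 0 0.5;0 0 0 0 0 0 0.5' 40
```

```text
time: 8.35
tool_pos: [492.6, -12.7, 294.1]
tcp_rot: [-180.0, 0.2, -0.1]
ft_force: [0.4, 0.0, 0.4]
finger_gap: 85.3
grip_force: 0.0
time: 8.98
tool_pos: [493.6, -11.5, 296.6]
tcp_rot: [-180.0, -0.1, 0.0]
ft_force: [-0.9, 2.2, 5.2]
finger_gap: 33.2
grip_force: 39.7
```

```bash
python3 -m jog '0 0 -0.15 0 0 0 0.5;0 0 -0.25 0 0 0 0.5;-0.05 0.15 -0.25 0 0 0 0.5;-0.15 0.35 0 0 0 0 0.5;-0.16 0.42 0 0 0 0 0.5'; python3 -m jog '-0.2 0.42 0 0 0 0 0.5;-0.2 0.42 0 0 0 0 0.5;-0.15 0.42 0 0 0 0 0.5;0 0.42 0 0 0 0 0.5;0 0.34 0 0 0 0 0.5';python3 -m jog '0 0 0 0 0 0 0.5;0 0 0.2 0 0 0 0.5;0 0 0.2 0 0 0 0.5;0 0 0.14 0 0 0 0.5;0 0 0 0 0 0 0.5'
```

```text
time: 9.6
tool_pos: [456.8, -104.2, 361.5]
tcp_rot: [180.0, -0.0, 0.1]
ft_force: [0.4, -0.8, -3.6]
finger_gap: 33.1
grip_force: 40.4
time: 10.22
tool_pos: [401.5, -307.3, 361.1]
tcp_rot: [180.0, 0.0, -0.1]
ft_force: [0.2, -0.1, -2.5]
finger_gap: 33.2
grip_force: 40.4
time: 10.85
tool_pos: [401.8, -304.8, 305.5]
tcp_rot: [-179.9, 0.1, 0.0]
ft_force: [-0.3, 0.3, -2.9]
finger_gap: 33.0
grip_force: 41.1
```

```bash
python3 -m jog '0 0 0.02 0 0 0 0.5;0 0 0.01 0 0 0 0.5;0 0 0 0 0 0 0.5'; python3 -m jog '0 0 0 0 0 0 0;0 0 0 0 0 0 -1;0 0 0 0 0 0 -1;0 0 0 0 0 0 -1'; python3 -m jog '0 0 -0.2 0 0 0 -1;0 0 -0.4 0 0 0 -1;0 0 -0.4 0 0 0 -1;0.2 -0.4 0 0 0 0 -1;0.2 -0.4 0 0 0 0 -1';python3 -m jog '0.2 -0.4 0 0 0 0 -1;0.2 -0.4 0 0 0 0 -1;0.2 -0.4 0 0 0 0 -1;0.1 -0.45 0 0 0 0 -1;0 0 0 0 0 0 -1'
python3 - <<'E'
from h import *
c=snapshot('wrist');save(c,'i.png');import pickle;pickle.dump(c,open('w5.pkl','wb'))
g=c['img'];m=((g.min(2)>170)&(g.max(2).astype(int)-g.min(2)<30)).astype(np.uint8)
n,l,st,ce=cv2.connectedComponentsWithStats(m)
for j in range(1,n):
    if st[j][4]>600:
        q=cv2.convexHull(np.argwhere(l==j)[:,::-1].astype(np.int32));(u,v),ax,_=cv2.fitEllipse(q);print('white',onz(c,u,v,12),(u,v),ax)
E
```

```text
time: 11.22
tool_pos: [402.3, -305.8, 304.2]
tcp_rot: [180.0, -0.0, -0.0]
ft_force: [-1.1, 0.4, -2.6]
finger_gap: 33.2
grip_force: 41.1
time: 11.72
tool_pos: [402.2, -305.7, 303.8]
tcp_rot: [180.0, -0.0, -0.0]
ft_force: [0.3, -0.6, -0.0]
finger_gap: 85.2
grip_force: 0.0
time: 12.35
tool_pos: [442.6, -225.2, 404.7]
tcp_rot: [179.9, -0.1, -0.1]
ft_force: [1.0, -0.3, -0.4]
finger_gap: 85.6
grip_force: 0.0
time: 12.98
tool_pos: [512.7, -58.0, 403.6]
tcp_rot: [-180.0, -0.0, 0.2]
ft_force: [0.3, -0.1, 0.7]
finger_gap: 85.3
grip_force: 0.0
white [619.  -62.8  12. ] (263.5006408691406, 57.049171447753906) (141.7671661376953, 247.3902587890625)
white [613.2 -61.   12. ] (261.6769714355469, 62.98672103881836) (22.878116607666016, 113.51351165771484)
white [492.   -9.4  12. ] (214.04702758789062, 179.01092529296875) (75.3499755859375, 78.10636138916016)
white [ 488.5 -107.4   12. ] (302.95635986328125, 182.56300354003906) (75.4874267578125, 78.42866516113281)
```

View pics/i.png

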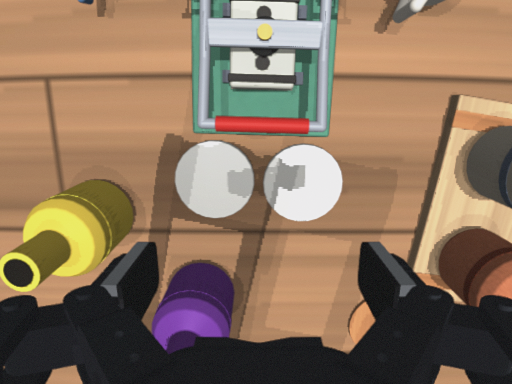

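Both bottles stand on the board. The batts are at (214,179) for red and (303,183) for grey, and the bar runs from (216,124) to (308,126).

Run:
```python
from h import *
import pickle
c=pickle.load(open('w5.pkl','rb'))
for p in((217,124.5),(308,126.3),(262,125.4)):print('bail',onz(c,*p,94))
for p in((193,133),(329,136)):print('base corner',onz(c,*p,12))
for p in((232,86),(298,88)):print('mould front top',onz(c,*p,58))
```

```text
bail [557.2 -24.1  94. ]
bail [556.1 -98.5  94. ]
bail [556.6 -60.8  94. ]
base corner [542.3  11.6  12. ]
base corner [ 539.8 -133.3   12. ]
mould front top [588.9 -34.   58. ]
mould front top [587.4 -93.4  58. ]
```

```bash
python3 -m jog '0 0 0 0 0 -0.165 -0.2;0 0 0 0 0 -0.165 -0.2;0 0 0 0 0 -0.165 -0.2;0 0 0 0 0 -0.165 -0.2;0 0 0 0 0 -0.165 -0.2'; python3 -m jog '0 0 0 0 0 -0.165 -0.2;0 0 0 0 0 -0.165 -0.2;0 0 0 0 0 -0.165 -0.2;0 0 0 0 0 -0.165 -0.2;0 0 0 0 0 0 -0.2';python3 -m jog '-0.03 0.25 0 0 0 0 -0.2;0 0.2 0 0 0 0 -0.2;0 0 0.4 0 0 0 -0.2;0 0 0.4 0 0 0 -0.2;0 0 0 0 0 0 -0.2'
python3 - <<'E'
from h import *
c=snapshot('side');print(sense()['finger_gap'],proj(c,[558,-61,92]));save(c,'j.png',(190,90,350,230),4)
E
```

```text
time: 13.65
tool_pos: [512.0, -62.0, 403.7]
tcp_rot: [180.0, 0.0, 49.7]
ft_force: [0.3, -0.7, -0.2]
finger_gap: 51.3
grip_force: 0.0
time: 14.28
tool_pos: [512.0, -61.8, 403.7]
tcp_rot: [-180.0, 0.0, 89.0]
ft_force: [0.3, -0.1, 0.1]
finger_gap: 51.0
grip_force: 0.0
time: 14.9
tool_pos: [555.5, -64.7, 319.8]
tcp_rot: [-179.6, -0.1, 88.9]
ft_force: [-0.5, -0.3, -0.1]
finger_gap: 51.4
grip_force: 0.0
51.4037837299057 [[250. 195.]]
```

View pics/j.png

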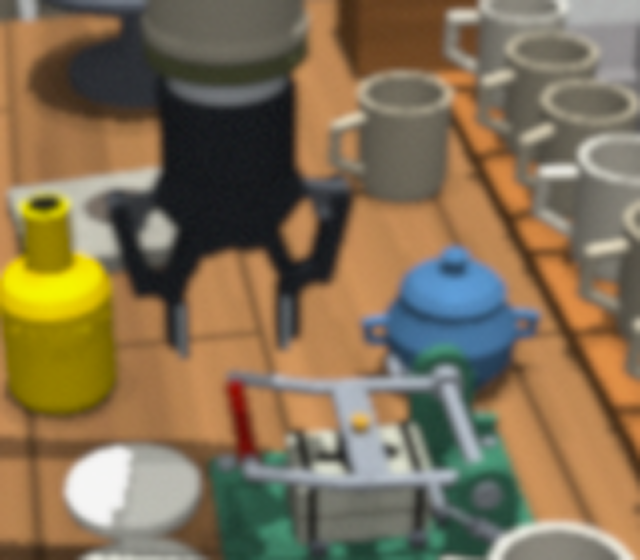

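The side crop shows the fingers (180–285,340) right above the red bar (240,420). I lower and grip.

```bash
python3 -m jog '0.03 0.02 0.25 0 0 0 -0.2;0 0 0.25 0 0 0 -0.2;0 0 0.2 0 0 0 -0.2;0 0 0.03 0 0 0 -0.2;0 0 0 0 0 0 -0.2'; python3 -m jog '0 0 0 0 0 0 0.9;0 0 0 0 0 0 0.9;0 0 0 0 0 0 0.9;0 0 0 0 0 0 0.9' 30
```

```text
time: 15.58
tool_pos: [559.7, -61.6, 251.7]
tcp_rot: [179.9, 0.0, 89.1]
ft_force: [0.2, -0.6, 0.7]
finger_gap: 51.0
grip_force: 0.0
time: 16.08
tool_pos: [559.0, -61.5, 251.6]
tcp_rot: [-180.0, 0.0, 89.1]
ft_force: [-5.8, -0.4, 8.0]
finger_gap: 12.1
grip_force: 29.3
```

```bash
python3 -m jog '0 0.027 -0.136 0 0 0 0.9;0 0.040 -0.132 0 0 0 0.9;0 0.053 -0.128 0 0 0 0.9;0 0.066 -0.122 0 0 0 0.9;0 0.078 -0.115 0 0 0 0.9'; python3 -m jog '0 0 0 0 0 0 0.9'
python3 - <<'E'
from h import *
c=snapshot('side');save(c,'k.png',(190,90,350,230),4)
E
```

```text
time: 16.7
tool_pos: [583.7, -62.1, 314.3]
tcp_rot: [-179.5, 0.0, 89.1]
ft_force: [-20.2, -2.3, 7.5]
finger_gap: 11.5
grip_force: 29.8
time: 16.82
tool_pos: [584.3, -62.0, 315.9]
tcp_rot: [-179.6, 0.0, 89.1]
ft_force: [-21.7, -0.5, 10.9]
finger_gap: 11.5
grip_force: 30.2
```

View pics/k.png

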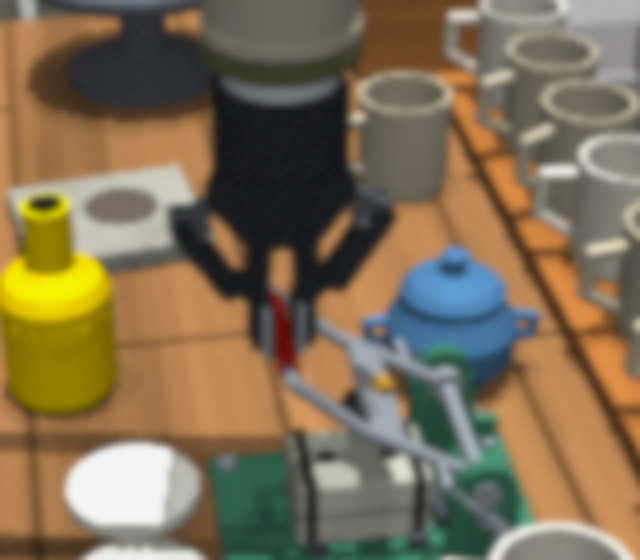

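The side crop shows the bar (282,330) held and the arm lifted to about 0.5 rad. The force points outward along the rods, so I shift the path slightly outward.

```bash
python3 -m jog '0 0.07 -0.118 0 0 0 0.9;0 0.099 -0.097 0 0 0 0.9;0 0.108 -0.087 0 0 0 0.9' ; python3 -m jog '0 0 0 0 0 0 0.9'
```

```text
time: 17.25
tool_pos: [612.3, -62.6, 347.1]
tcp_rot: [-179.8, 0.0, 89.1]
ft_force: [-18.2, -1.7, 16.6]
finger_gap: 11.6
grip_force: 30.6
time: 17.38
tool_pos: [613.5, -62.6, 348.7]
tcp_rot: [180.0, 0.1, 89.1]
ft_force: [-17.8, -0.7, 17.9]
finger_gap: 11.5
grip_force: 31.0
```

```bash
python3 -m jog '0 0.100 -0.105 0 0 0 0.9;0 0.116 -0.074 0 0 0 0.9;0 0.129 -0.051 0 0 0 0.9' ; python3 -m jog '0 0 0 0 0 0 0.9'
```

```text
time: 17.75
tool_pos: [648.1, -63.4, 369.5]
tcp_rot: [180.0, 0.1, 89.1]
ft_force: [-3.6, -3.7, 2.1]
finger_gap: 11.4
grip_force: 29.8
time: 17.88
tool_pos: [648.7, -63.4, 369.9]
tcp_rot: [179.8, 0.1, 89.1]
ft_force: [-3.8, -4.4, 7.4]
finger_gap: 12.0
grip_force: 31.5
```

```bash
python3 -m jog '0 0.133 -0.042 0 0 0 0.9;0 0.136 -0.028 0 0 0 0.9;0 0.138 -0.012 0 0 0 0.9;0 0.138 0.003 0 0 0 0.9;0 0 0 0 0 0 0.9' ; python3 -m jog '0 0.137 0.017 0 0 0 0.9;0 0.135 0.031 0 0 0 0.9;0 0.09 0.03 0 0 0 0.9;0 0 0 0 0 0 0.9'
```

```text
time: 18.5
tool_pos: [703.3, -64.4, 377.3]
tcp_rot: [179.8, 0.1, 89.1]
ft_force: [2.1, -5.4, 4.9]
finger_gap: 11.7
grip_force: 31.7
time: 19.0
tool_pos: [739.2, -65.3, 368.7]
tcp_rot: [179.8, 0.1, 89.0]
ft_force: [2.9, -5.4, 1.9]
finger_gap: 11.3
grip_force: 32.6
```

```bash
python3 -m jog '0 0 0 0 0 0 0;0 0 0 0 0 0 -0.3;0 0 0 0 0 0 -0.3;0 0 -0.2 0 0 0 -0.3;0 0 -0.3 0 0 0 -0.3';python3 -m jog '0 -0.3 -0.2 0 0 0 -0.3;0 -0.4 0 0 0 0 -1;0 -0.5 0 0 0 0 -1;0 -0.5 0 0 0 0 -1;0 0 0 0 0 0 -1'
python3 -m jog '0 0 0 0 0 0.165 -1;0 0 0 0 0 0.165 -1;0 0 0 0 0 0.165 -1;0 0 0 0 0 0.165 -1;0 0 0 0 0 0.165 -1'; python3 -m jog '0 0 0 0 0 0.165 -1;0 0 0 0 0 0.165 -1;0 0 0 0 0 0.165 -1;0 0 0 0 0 0.165 -1;0 0 0 0 0 0 -1'
python3 - <<'E'
from h import *
c=snapshot('wrist');save(c,'l.png');import pickle;d=snapshot('side');pickle.dump((c,d),open('w6.pkl','wb'))
cv2.imwrite('pics/l.png',np.hstack([c['img'][:,100:500],d['img'][60:,170:370].repeat(1,0)[:324].copy() if 0 else cv2.resize(d['img'][80:272,190:382],(384,384))])[:,:,::-1])
E
```

```text
time: 19.62
tool_pos: [738.2, -64.1, 417.8]
tcp_rot: [-179.9, -0.0, 89.1]
ft_force: [0.5, -0.1, 0.1]
finger_gap: 55.4
grip_force: 0.0
time: 20.25
tool_pos: [565.5, -61.2, 438.2]
tcp_rot: [-180.0, -0.0, 89.1]
ft_force: [0.9, -0.4, 1.0]
finger_gap: 85.4
grip_force: 0.0
time: 20.88
tool_pos: [569.4, -61.6, 439.3]
tcp_rot: [179.9, -0.1, 39.3]
ft_force: [-0.4, 0.4, 0.4]
finger_gap: 85.2
grip_force: 0.0
time: 21.5
tool_pos: [569.3, -61.6, 438.9]
tcp_rot: [180.0, -0.1, 0.1]
ft_force: [0.6, -0.1, -0.1]
finger_gap: 85.4
grip_force: 0.0
```

View pics/l.png

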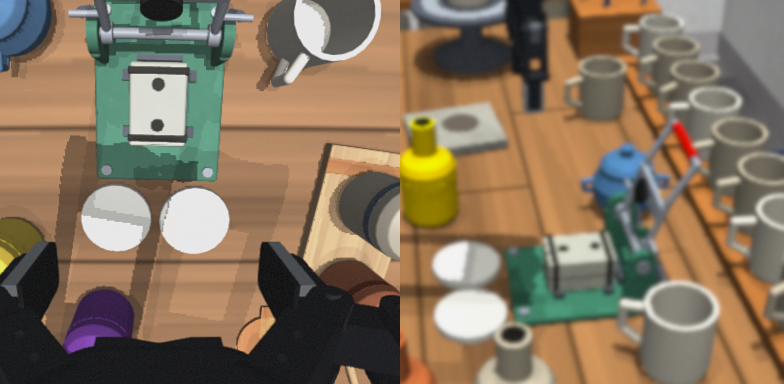

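The clamp stands open: the bar is up and back at (684,140) in the right-hand picture. The mould top is at (158,103) in the left-hand picture.

Run:
```python
from h import *
import pickle
c,d=pickle.load(open('w6.pkl','rb'))
g=c['img'].astype(int);m=((g.min(2)>150)&(g.max(2)-g.min(2)<45)).astype(np.uint8);m[:, :215]=0;m[:,305:]=0;m[160:]=0;m[:50]=0
m=cv2.morphologyEx(m,cv2.MORPH_CLOSE,np.ones((9,9)))
n,l,st,ce=cv2.connectedComponentsWithStats(m);j=1+st[1:,4].argmax()
r=cv2.minAreaRect(np.argwhere(l==j)[:,::-1].astype(np.float32));b=cv2.boxPoints(r)
P=np.array([onz(c,*p,58) for p in b]);print(b.round(),P,P.mean(0),[np.linalg.norm(P[i]-P[i-1]).round(1) for i in range(4)])
a=pickle.load(open('s0.pkl','rb'))
# slab from both fixed views
k=512/776
print([onz(a['side'],u*k,v*k,20) for u,v in((292,206),(358,203),(368,233),(309,247))])
for nm in('scene','side'):
    q=a[nm];h=cv2.cvtColor(q['img'],cv2.COLOR_RGB2HSV);m=((h[...,1]<45)&(h[...,2]>120)).astype(np.uint8)
    n,l,st,ce=cv2.connectedComponentsWithStats(m)
    t=proj(q,[480,340,20])[0].astype(int)
    for j in range(1,n):
        if st[j][4]>150 and abs(ce[j]-t).max()<40: print(nm,t,st[j],onz(q,*ce[j],20))
```

```text
[[230.  61.]
 [286.  61.]
 [286. 145.]
 [230. 145.]] [[671.5 -34.   58. ]
 [671.6 -89.1  58. ]
 [588.7 -90.8  58. ]
 [588.6 -32.6  58. ]] [630.1   -61.625  58.   ] [np.float64(82.9), np.float64(55.1), np.float64(82.9), np.float64(58.2)]
[array([424.4, 400.5,  20. ]), array([570.8, 387.5,  20. ]), array([576.7, 254.7,  20. ]), array([453.4, 221.7,  20. ])]
scene [406 233] [ 377  217   54   51 2132] [513.2 341.5  20. ]
side [210 143] [202 132  41  23 517] [524.  332.7  20. ]
```

```bash
python3 -m jog '0 0 0 0 0 -0.166 -1;0 0 0 0 0 -0.166 -1;0 0 0 0 0 -0.166 -1;0 0 0 0 0 -0.166 -1;0 0 0 0 0 -0.166 -1'; python3 -m jog '0 0 0 0 0 -0.166 -1;0 0 0 0 0 -0.166 -1;0 0 0 0 0 -0.166 -1;0 0 0 0 0 -0.166 -1;0 0 0 0 0 -0.166 -1';python3 -m jog '0 0 0 0 0 -0.166 -1;0 0 0 0 0 -0.166 -1;0 0 0 0 0 -0.166 -1;0 0 0 0 0 -0.166 -1;0 0 0 0 0 -0.166 -1';python3 -m jog '0 0 0 0 0 -0.166 -1;0 0 0 0 0 -0.166 -1;0 0 0 0 0 -0.166 -1;0 0 0 0 0 0 -1'
python3 -m jog '-0.3 0 0 0 0 0 -1;-0.3 0 0 0 0 0 -1;0 0 0.4 0 0 0 -1;0 0 0.4 0 0 0 -1;0 0 0 0 0 0 -1'
```

```text
time: 22.22
tool_pos: [568.7, -61.6, 437.8]
tcp_rot: [180.0, -0.0, 50.3]
ft_force: [0.3, -0.5, -0.6]
finger_gap: 85.6
grip_force: 0.0
time: 22.85
tool_pos: [568.7, -61.6, 437.8]
tcp_rot: [180.0, 0.0, 100.1]
ft_force: [-1.4, -0.1, 0.3]
finger_gap: 85.8
grip_force: 0.0
time: 23.48
tool_pos: [568.7, -61.6, 437.8]
tcp_rot: [180.0, 0.0, 149.9]
ft_force: [-0.2, -0.1, 0.1]
finger_gap: 85.5
grip_force: 0.0
time: 23.98
tool_pos: [568.7, -61.6, 437.7]
tcp_rot: [-180.0, 0.0, 179.4]
ft_force: [-0.1, -0.1, -0.1]
finger_gap: 85.9
grip_force: 0.0
time: 24.6
tool_pos: [627.3, -62.1, 353.0]
tcp_rot: [179.9, -0.5, 179.2]
ft_force: [0.5, -0.5, -0.2]
finger_gap: 85.7
grip_force: 0.0
```

```bash
python3 -m jog '-0.02 0 0.35 0 0 0 -1;0 0 0.35 0 0 0 -1;0 0 0.35 0 0 0 -1;0 0 0.3 0 0 0 -1;0 0 0.24 0 0 0 -1'; python3 -m jog '0 0 0 0 0 0 -1;0 0 0 0 0 0 -1'
```

```text
time: 25.22
tool_pos: [631.5, -62.5, 199.7]
tcp_rot: [-180.0, 0.1, 179.2]
ft_force: [0.5, 0.1, -0.0]
finger_gap: 85.3
grip_force: 0.0
time: 25.48
tool_pos: [631.7, -62.6, 200.9]
tcp_rot: [-180.0, 0.2, 179.2]
ft_force: [1.1, -0.5, -0.6]
finger_gap: 85.3
grip_force: 0.0
```

```bash
python3 -m jog '0 0 0.06 0 0 0 -1;0 0 0 0 0 0 -0.5;0 0 0 0 0 0 0;0 0 0 0 0 0 0;0 0 0 0 0 0 0' 45; python3 -m jog '0 0 -0.1 0 0 0 0;0 0 -0.15 0 0 0 0;0 0 -0.2 0 0 0 0;0 0 -0.3 0 0 0 0;0 0 0 0 0 0 0'
```

```text
time: 26.1
tool_pos: [630.7, -62.3, 192.9]
tcp_rot: [180.0, 0.0, 179.3]
ft_force: [-0.5, 0.5, 5.2]
finger_gap: 57.8
grip_force: 50.0
time: 26.72
tool_pos: [632.2, -62.7, 272.0]
tcp_rot: [-179.9, 0.4, 179.3]
ft_force: [1.1, 0.4, -2.5]
finger_gap: 57.1
grip_force: 49.4
```

```bash
python3 -m jog '0 0 -0.4 0 0 0 0;0.1 0.2 -0.4 0 0 0 0;0.12 0.4 0 0 0 0 0;0.12 0.4 0 0 0 0 0;0.12 0.4 0 0 0 0 0'; python3 -m jog '0.12 0.4 0 0 0 0 0;0.12 0.45 0 0 0 0 0;0.12 0.45 0 0 0 0 0;0.12 0.45 0 0 0 0 0;0.12 0.4 0 0 0 0 0';  python3 -m jog '0.12 0.3 0 0 0 0 0;0 0 0 0 0 0 0'
python3 - <<'E'
from h import *
c=snapshot('wrist');save(c,'m.png');import pickle;pickle.dump(c,open('w7.pkl','wb'))
E
```

```text
time: 27.35
tool_pos: [585.5, 79.3, 346.4]
tcp_rot: [-180.0, -0.1, 179.3]
ft_force: [0.7, 0.1, -2.9]
finger_gap: 57.3
grip_force: 50.0
time: 27.98
tool_pos: [528.1, 295.4, 346.3]
tcp_rot: [-180.0, -0.1, 179.3]
ft_force: [-0.4, -0.7, -3.1]
finger_gap: 57.5
grip_force: 50.0
time: 28.22
tool_pos: [516.1, 326.1, 346.2]
tcp_rot: [-180.0, -0.1, 179.5]
ft_force: [-0.2, -0.1, -3.8]
finger_gap: 57.8
grip_force: 49.9
```

View pics/m.png

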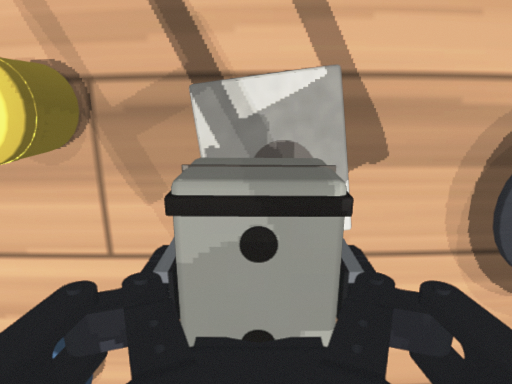

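The mould is held level, and the slab's near corners show at (190,86) and (340,66), with its right edge down to (349,228).

Run:
```python
from h import *
import pickle
c=pickle.load(open('w7.pkl','rb'))
A=onz(c,190,86,20)[:2];B=onz(c,340,66.5,20)[:2];C=onz(c,348.5,228,20)[:2]
print(A,B,C,np.linalg.norm(B-A),np.linalg.norm(C-B))
e=(B-A)/np.linalg.norm(B-A);n=np.array([e[1],-e[0]]);f=(C-B)
print(np.degrees(np.arctan2(e[1],e[0])),np.degrees(np.arctan2(f[1],f[0])))
for n in(n,-n):print('centre',(A+B)/2+n*75,'if65',(A+B)/2+n*65)
a=pickle.load(open('s0.pkl','rb'));s=a['scene']
for p in([x for x in(((A+B)/2+np.array([e[1],-e[0]])*75),)]):print(proj(s,[*p,20]),[proj(s,[*q,20]) for q in(A,B)])
```

```text
[436.2 269.5] [421.4 395.5] [565.5 411. ] 126.86622876084873 144.9312250689961
96.69928315535962 6.139369202121805
centre [503.28790819 341.24937334] if65 [493.3561871  340.08279023]
centre [354.31209181 323.75062666] if65 [364.2438129  324.91720977]
[[405. 239.]] [array([[382., 215.]]), array([[430., 224.]])]
```

```bash
python3 -m jog '0.115 0.15 0 0 0 0 0;0 0 0 0 0 -0.12 0;0 0 0.4 0 0 0 0;0 0 0.4 0 0 0 0;0 0 0.3 0 0 0 0'; python3 -m jog '0 0 0.2 0 0 0 0;0 0 0.05 0 0 0 0;0 0 0 0 0 0 0;0 0 0 0 0 0 0'
```

```text
time: 28.9
tool_pos: [505.4, 338.5, 235.1]
tcp_rot: [-180.0, -0.1, -173.6]
ft_force: [-0.5, 0.4, -3.8]
finger_gap: 57.2
grip_force: 50.0
time: 29.4
tool_pos: [506.8, 339.7, 214.1]
tcp_rot: [179.9, 0.1, -173.5]
ft_force: [0.8, -0.4, -2.8]
finger_gap: 57.3
grip_force: 49.9
```

```bash
python3 -m jog '0.02 0.015 0.06 0 0 0 0;0 0 0.04 0 0 0 0;0 0 0 0 0 0 0;0 0 0 0 0 0 0'; python3 -m jog '0 0 0.02 0 0 0 0;0 0 0 0 0 0 0;0 0 0 0 0 0 0'
```

```text
time: 29.9
tool_pos: [503.9, 340.5, 202.3]
tcp_rot: [-180.0, -0.0, -173.5]
ft_force: [0.5, -0.1, -3.4]
finger_gap: 57.5
grip_force: 49.9
time: 30.28
tool_pos: [504.2, 340.6, 200.9]
tcp_rot: [180.0, 0.1, -173.5]
ft_force: [-0.4, -0.6, 3.5]
finger_gap: 57.5
grip_force: 50.3
```

```bash
python3 -m jog '0 0 0 0 0 0 -0.3;0 0 0 0 0 0 -1;0 0 0 0 0 0 -1;0 0 -0.2 0 0 0 -1;0 0 -0.4 0 0 0 -1'; python3 -m jog '0 0 -0.5 0 0 0 -1;0 0 -0.5 0 0 0 -1;0 0 -0.5 0 0 0.108 -1;0.08 -0.4 0 0 0 0 -1;0.08 -0.5 0 0 0 0 -1'; python3 -m jog '0.08 -0.5 0 0 0 0 -1;0.08 -0.5 0 0 0 0 -1;0.08 -0.5 0 0 0 0 -1;0.08 -0.5 0 0 0 0 -1;0.08 -0.5 0 0 0 0 -1'; python3 -m jog '0.08 -0.5 0 0 0 0 -1;0.08 -0.5 0 0 0 0 -1;0.08 -0.5 0 0 0 0 -1;0.08 -0.5 0 0 0 0 -1;0 0 0 0 0 0 -1'
python3 - <<'E'
from h import *
s=snapshot('scene');d=snapshot('side');c=snapshot('wrist')
import pickle;pickle.dump((s,d,c),open('w8.pkl','wb'))
q=lambda i:cv2.resize(i,(400,300))
im=np.vstack([np.hstack([q(s['img'][120:300,150:450]),q(d['img'])]),np.hstack([q(c['img']),q(s['img'][200:290,360:480])])])
cv2.imwrite('pics/n.png',im[:,:,::-1])
E
```

```text
time: 30.9
tool_pos: [503.1, 340.1, 260.0]
tcp_rot: [-179.9, -0.2, -173.5]
ft_force: [-0.2, -0.2, 1.3]
finger_gap: 85.4
grip_force: 0.0
time: 31.52
tool_pos: [487.6, 250.2, 413.1]
tcp_rot: [179.9, 0.2, -179.9]
ft_force: [1.7, -0.9, -1.5]
finger_gap: 85.3
grip_force: 0.0
time: 32.15
tool_pos: [447.2, -0.9, 412.0]
tcp_rot: [-180.0, 0.1, -180.0]
ft_force: [0.9, -0.5, 0.2]
finger_gap: 85.6
grip_force: 0.0
time: 32.78
tool_pos: [414.9, -202.2, 411.7]
tcp_rot: [-179.9, 0.1, 179.7]
ft_force: [0.0, 0.6, 0.4]
finger_gap: 85.3
grip_force: 0.0
```

View pics/n.png

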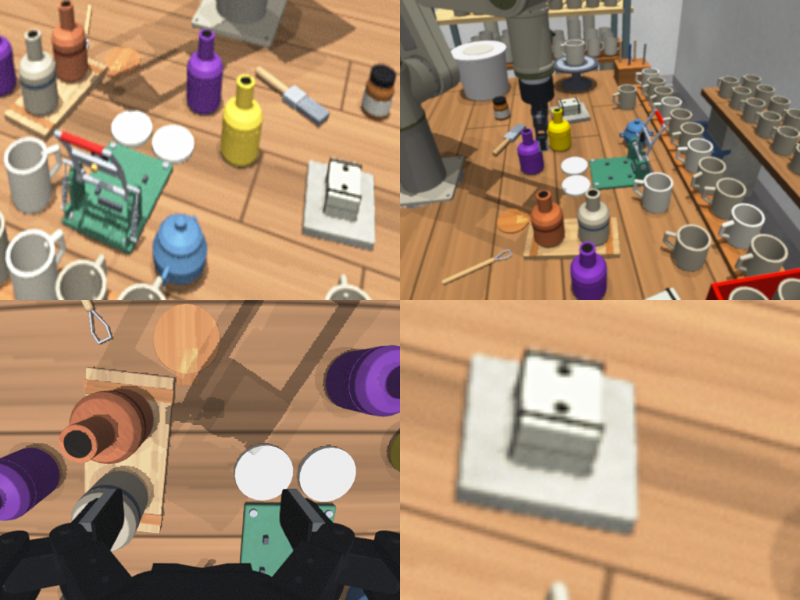

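The pictures show the mould flat on the slab, the clamp open, both bottles upright on the board and the pot in place. I check the mould's centring by numbers.

Run:
```python
from h import *
import pickle
s,d,c=pickle.load(open('w8.pkl','rb'))
S=np.array([onz(s,360+(u-400)*.3,200+(v-300)*.3,20)[:2] for u,v in((473,357),(637,380),(635,520),(460,500))])
print('slab',S.tolist(),S.mean(0))
M=np.array([onz(s,360+(u-400)*.3,200+(v-300)*.3,z)[:2] for u,v,z in((512,455,20),(592,470,20),(525,352,66),(604,367,66),(597,424,66),(515,415,66))])
print('mould',M.tolist(),'top mean',M[2:].mean(0))
print('red',onz(c,77*1.28,(443-300)*1.28,168))
```

```text
slab [[443.6, 269.8], [420.6, 398.6], [572.5, 413.0], [600.7, 290.4]] [509.35 342.95]
mould [[541.3, 318.1], [534.2, 377.0], [475.8, 308.3], [469.9, 367.7], [534.1, 370.3], [547.4, 312.6]] top mean [506.8   339.725]
red [ 400.7 -304.7  168. ]
```

```bash
python3 -m jog '0.07 -0.4 0 0 0 0 -1;0.06 -0.4 0 0 0 0 -1;0 -0.23 0 0 0 0 -1;0 0 0.2 0 0 0 -1;0 0 0.3 0 0 0 -1'; python3 -m jog '0 0 0.3 0 0 0 -1;0 0 0.2 0 0 0 -1;0 0 0.06 0 0 0 -1;0 0 0 0 0 0 -1'; python3 -m jog '0 0 0 0 0 0 0.5;0 0 0 0 0 0 0.5;0 0 0 0 0 0 0.5;0 0 0 0 0 0 0.5;0 0 0 0 0 0 0.5' 40
```

```text
time: 33.55
tool_pos: [403.6, -301.1, 359.9]
tcp_rot: [-180.0, 0.1, -179.9]
ft_force: [0.5, -1.1, -0.6]
finger_gap: 85.4
grip_force: 0.0
time: 34.05
tool_pos: [403.1, -301.4, 303.9]
tcp_rot: [180.0, -0.0, -179.9]
ft_force: [-0.2, -0.0, 0.0]
finger_gap: 85.2
grip_force: 0.0
time: 34.67
tool_pos: [403.1, -302.9, 305.0]
tcp_rot: [-179.9, 0.1, 180.0]
ft_force: [0.2, -2.0, 4.8]
finger_gap: 33.5
grip_force: 40.3
```

```bash
python3 -m jog '0 0 -0.15 0 0 0 0.5;0 0 -0.25 0 0 0 0.5;0 0.15 -0.25 0 0 0 0.5;-0.1 0.3 0 0 0 0 0.5;-0.15 0.4 0 0 0 0 0.5'; python3 -m jog '-0.15 0.4 0 0 0 0 0.5;-0.15 0.4 0 0 0 0 0.5;-0.15 0.4 0 0 0 0 0.5;-0.15 0.4 0 0 0 0 0.5;-0.04 0.3 0 0 0 0 0.5';python3 -m jog '0 0.15 0 0 0 0 0.5;0 0 0.2 0 0 0 0.5;0 0 0.2 0 0 0 0.5;0 0 0.2 0 0 0 0.5;0 0 0 0 0 0 0.5'; python3 -m jog '0 0 0 0 0 0 0.5;0 0 0 0 0 0 0.5'
```

```text
time: 35.3
tool_pos: [427.7, -216.9, 369.9]
tcp_rot: [180.0, -0.0, 179.9]
ft_force: [0.8, 0.6, -3.3]
finger_gap: 33.0
grip_force: 40.4
time: 35.92
tool_pos: [492.0, -25.6, 369.3]
tcp_rot: [180.0, -0.1, -179.9]
ft_force: [0.5, 0.4, -3.8]
finger_gap: 32.7
grip_force: 40.5
time: 36.55
tool_pos: [490.8, -12.7, 307.5]
tcp_rot: [180.0, -0.3, 180.0]
ft_force: [-0.4, 1.2, -3.2]
finger_gap: 32.9
grip_force: 40.6
time: 36.8
tool_pos: [492.3, -12.7, 310.6]
tcp_rot: [-180.0, 0.1, 180.0]
ft_force: [-0.4, 0.4, -3.1]
finger_gap: 33.0
grip_force: 40.6
```

y needs +3 mm, and z needs 11 mm down to 299.

```bash
python3 -m jog '0 0.033 0.05 0 0 0 0.5;0 0 0.035 0 0 0 0.5;0 0 0 0 0 0 0.5;0 0 0 0 0 0 0.5'; python3 -m jog '0 0 0.02 0 0 0 0.5;0 0 0 0 0 0 0.5;0 0 0 0 0 0 0.5'
```

```text
time: 37.3
tool_pos: [491.9, -9.2, 300.8]
tcp_rot: [180.0, -0.0, 180.0]
ft_force: [-0.5, 0.3, -3.7]
finger_gap: 33.2
grip_force: 40.6
time: 37.67
tool_pos: [492.0, -9.3, 299.0]
tcp_rot: [-180.0, 0.0, 180.0]
ft_force: [0.9, -0.7, -0.5]
finger_gap: 32.9
grip_force: 40.8
```

```bash
python3 -m jog '0 0 0 0 0 0 0;0 0 0 0 0 0 -1;0 0 0 0 0 0 -1;0 0 0 0 0 0 -1'; python3 -m jog '0 0 -0.2 0 0 0 -1;0 0 -0.45 0 0 0 -1;0 0 -0.45 0 0 0 -1;-0.05 -0.5 0 0 0 0 -1;-0.05 -0.5 0 0 0 0 -1'; python3 -m jog '-0.05 -0.5 0 0 0 0 -1;-0.05 -0.5 0 0 0 0 -1;-0.05 -0.5 0 0 0 0 -1;0 -0.5 0 0 0 0 -1;0 -0.1 0 0 0 0 -1'; python3 -m jog '0 0 0.3 0 0 0 -1;0 0 0.3 0 0 0 -1;0 0 0.3 0 0 0 -1;0 0 0.1 0 0 0 -1;0 0 0 0 0 0 -1'
```

```text
time: 38.17
tool_pos: [491.9, -9.2, 298.8]
tcp_rot: [180.0, 0.0, 180.0]
ft_force: [0.1, -0.5, 0.1]
finger_gap: 85.3
grip_force: 0.0
time: 38.8
tool_pos: [502.2, -109.9, 410.0]
tcp_rot: [-180.0, 0.1, -179.9]
ft_force: [1.0, 0.4, -0.2]
finger_gap: 85.3
grip_force: 0.0
time: 39.42
tool_pos: [516.3, -322.0, 408.2]
tcp_rot: [-180.0, -0.0, 179.8]
ft_force: [0.4, 0.8, 0.6]
finger_gap: 85.1
grip_force: 0.0
time: 40.05
tool_pos: [516.9, -318.6, 308.5]
tcp_rot: [180.0, -0.0, -180.0]
ft_force: [1.1, 1.1, 0.8]
finger_gap: 85.2
grip_force: 0.0
```

```bash
python3 -m jog '0 -0.01 0.03 0 0 0 -1;0 0 0 0 0 0 0.5;0 0 0 0 0 0 0.5;0 0 0 0 0 0 0.5;0 0 0 0 0 0 0.5' 40;python3 -m jog '0 0 0 0 0 0 0.5'; python3 -m jog '0 0 -0.15 0 0 0 0.5;0 0 -0.25 0 0 0 0.5;0 -0 -0.25 0 0 0 0.5;0.05 0.3 0 0 0 0 0.5;0.08 0.4 0 0 0 0 0.5'; python3 -m jog '0.08 0.4 0 0 0 0 0.5;0.08 0.4 0 0 0 0 0.5;0 0.4 0 0 0 0 0.5;0 0.2 0 0 0 0 0.5;0 0 0 0 0 0 0.5'
```

```text
time: 40.67
tool_pos: [517.0, -320.1, 306.4]
tcp_rot: [180.0, 0.0, -180.0]
ft_force: [-0.8, 2.5, 3.3]
finger_gap: 33.2
grip_force: 40.0
time: 40.8
tool_pos: [517.1, -320.1, 306.4]
tcp_rot: [180.0, 0.0, -180.0]
ft_force: [0.0, 2.9, 5.5]
finger_gap: 33.5
grip_force: 40.1
time: 41.42
tool_pos: [503.6, -250.2, 371.4]
tcp_rot: [-180.0, 0.0, 179.9]
ft_force: [0.6, 0.2, -3.5]
finger_gap: 32.9
grip_force: 40.7
time: 42.05
tool_pos: [487.7, -109.1, 371.0]
tcp_rot: [-180.0, -0.0, -179.9]
ft_force: [-0.5, -0.0, -2.9]
finger_gap: 33.1
grip_force: 40.8
```

```bash
python3 -m jog '-0.008 0.019 0.2 0 0 0 0.5;0 0 0.2 0 0 0 0.5;0 0 0.2 0 0 0 0.5;0 0 0.05 0 0 0 0.5;0 0 0 0 0 0 0.5'; python3 -m jog '0 0 0 0 0 0 0.5;0 0 0 0 0 0 0.5'
```

```text
time: 42.68
tool_pos: [488.7, -108.8, 305.9]
tcp_rot: [-180.0, -0.0, 180.0]
ft_force: [0.2, 0.0, -2.1]
finger_gap: 33.0
grip_force: 40.8
time: 42.92
tool_pos: [489.0, -108.5, 306.7]
tcp_rot: [-180.0, 0.1, 180.0]
ft_force: [-0.0, -0.3, -3.8]
finger_gap: 33.0
grip_force: 40.8
```

```bash
python3 -m jog '0 0.012 0.045 0 0 0 0.5;0 0 0 0 0 0 0.5;0 0 0 0 0 0 0.5'; python3 -m jog '0 0 0.02 0 0 0 0.5;0 0 0 0 0 0 0.5;0 0 0 0 0 0 0.5'
```

```text
time: 43.3
tool_pos: [488.6, -107.0, 301.2]
tcp_rot: [180.0, -0.0, -180.0]
ft_force: [-0.9, 0.2, -3.8]
finger_gap: 33.4
grip_force: 40.8
time: 43.68
tool_pos: [489.1, -107.1, 300.3]
tcp_rot: [-180.0, 0.1, -180.0]
ft_force: [-1.4, 1.6, 6.2]
finger_gap: 33.0
grip_force: 41.6
```

```bash
python3 -m jog '0 0 0 0 0 0 0;0 0 0 0 0 0 -1;0 0 0 0 0 0 -1;0 0 0 0 0 0 -1'; python3 -m jog '0 0 -0.2 0 0 0 -1;0 0 -0.45 0 0 0 -1;0 0 -0.45 0 0 0 -1;0.1 -0.5 0 0 0 0 -1;0.1 -0.5 0 0 0 0 -1'; python3 -m jog '0.1 -0.5 0 0 0 0 -1;0 -0.3 0 0 0 0 -1;0 0 0 0 0 0 -1'
python3 - <<'E'
from h import *
s=snapshot('scene');d=snapshot('side')
q=lambda i:cv2.resize(i,(400,400))
cv2.imwrite('pics/o.png',np.hstack([q(s['img'][120:300,170:350]),q(d['img'][100:280,180:360])])[:,:,::-1])
E
```

```text
time: 44.18
tool_pos: [488.7, -107.1, 299.2]
tcp_rot: [180.0, -0.0, 180.0]
ft_force: [-0.0, 0.3, 0.1]
finger_gap: 85.0
grip_force: 0.0
time: 44.8
tool_pos: [468.7, -207.8, 410.4]
tcp_rot: [-179.9, 0.1, -179.9]
ft_force: [0.4, -1.0, -0.6]
finger_gap: 85.1
grip_force: 0.0
time: 45.18
tool_pos: [458.2, -289.0, 409.0]
tcp_rot: [-180.0, -0.0, 179.8]
ft_force: [0.2, 0.3, -0.3]
finger_gap: 85.5
grip_force: 0.0
```

View pics/o.png

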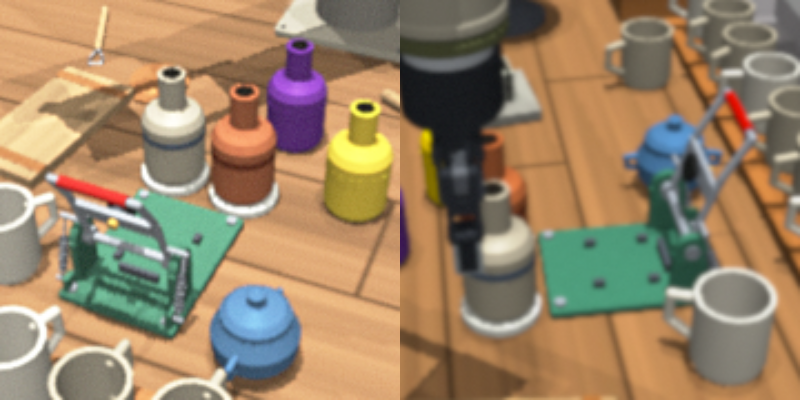

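Both bottles stand upright and centred on their own batts, grey at (175,140) and red at (243,160). The clamp is open and the pot (256,330) is unmoved.

```bash
python3 -c "
from bench import *
print(hand_in())"
```

```text
the job is handed in; nothing more can be done
None
```

The job is done and handed in at about 45 s: the clamp stays open, the mould lies flat in the middle of the slab, both bottles are upright on their own batts, and the sugar pot shows no shift in the final pictures.

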